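# Fit the oil filter and hold its cover down against the spring

## Robot

A 6-joint arm with a two-finger parallel gripper is mounted at the origin on the work surface. World frame = base frame: x ahead of the robot, y to its left, z up, the work surface at z = 0. Lengths are in m, angles in rad, forces in N, time in s.
With the tool pointing down it reaches from about 0.225 to 0.875 m from the base axis. Payload 3.4 kg.
Tool frame: the origin (TCP) lies on the centre line of the jaws, within the pads' length; the fingertips stand 22 mm ahead of it and the grasp point (between the pads) lies 3 mm ahead of it; z points along the fingers, y is the line along which they close (so a half turn about z gives the same grasp; the last joint's range is limited). The gripper opens to 85 mm and grips with 20 to 120 N. Pads are 22 mm wide; open, the fingers measure 114 mm over their backs; the gripper's body (76 mm by 85 mm) begins 54 mm behind the grasp point. The pads swing forward as they close: fully open they stand 13 mm farther back than shut.
Start: joints at [-1.329, 0.276, 1.505, -0, 1.361, -0.121], TCP at [0.204, -0.538, 0.253] pointing down, gripper open.
Joint ranges: [-2.89, 2.89], [-0.75, 2.08], [0.22, 2.7], [-1.18, 4.32], [0.11, 2.71], [-2.7, 2.7]. Speed limits (rad/s): [2.57, 2.57, 3.14, 3.14, 3.14, 3.14].

## Interface

Orientations are given as a unit quaternion [w, x, y, z].
In Python, from rig import manip, eyes gives the robot as it stands (manip), with the cameras (eyes).
- The arm moves only by the shell command python3 steer.py 'ROWS' [OPENING] [FORCE]. ROWS is one flat JSON list of numbers that holds 1 to 5 rows one after another, with no inner brackets; each row has 4 numbers: dx, dy, dz in m, then a turn about the tool's z in rad; each row shifts and turns the commanded pose from where the row before left it, along the tool's axes as they then stand; what a row does not reach is not made up. A row lasts 1/12 s, in which the tool goes at most 0.0417 m and 0.125 rad, less where a joint would pass 70% of its speed; a pose out of reach is approached as far as the arm can. OPENING is the finger opening in m, set as the command begins (- or left out keeps the last). The fingers move at their own pace and stop on an object; FORCE is the grip in N (left out, the last holds). Time passes only in rows, so rows that do not move let the fingers close. It prints the time, the measured TCP pose, the force, the opening and the grip force at its end. Input that does not fit is refused with a message, and nothing moves.
- manip.get_state(): the state, without advancing time (a new reading comes with each control period).
- eyes.get_image(name): name is "scene" or "side" or "wrist"; returns a dict with "img" (420x560x3 uint8, red, green, blue), "camera_matrix" (3x3 intrinsics, pixels), "T" (4x4, takes a point from camera to world coordinates); the wrist camera has in their place "hand_eye" (4x4, takes a point from camera to tool coordinates, whose origin is the TCP and whose axes are the flange's). Camera axes: x right, y down, z forward; pixel columns grow to the right and rows downward; lengths in m; the calibration is good to about 2 mm. A picture is of the moment at which its call begins: read the wrist's pose just before it. There is no depth.
- manip.sign_off(): hands the job in; it is judged then, once.
The state is a dict: "clock": time; "qpos": joint angles; "qd": joint speeds; "effort": joint torques, N m; "position": TCP position; "ee_rot": TCP orientation; "contact_force": force on the tool from outside, world axes, zero at the start; "moment": the same for the moment, N m; "width": finger opening in m; "gripper_force": force on a finger pad.
Only numpy, scipy, OpenCV 4.12 (cv2) and the standard library are available. Lean on these libraries where they do the work, as an engineer would, in place of code of your own. Each camera call takes 0.05 s, during which the arm holds its last target. There are 200 camera calls.

## Task

Fit the new (cream and orange) oil filter: stand it in the round pocket of the clutch cover so that it rests free on the spring, then put the bronze-coloured filter cover over it, dome up, with its two ears in line with the two threaded ears of the pocket. Press the cover down against the spring until it meets the rim all round, and finish still holding it there, pressed firmly onto the rim but not forced, so that the bolts can go in. Leave everything else on the bench where it is.

Things in the scene. Friction and masses are not known exactly. Their poses are not given: they have to be found in the camera images.
- case: Motorcycle clutch cover: fixed aluminium casting, outer face up on a black mat. Origin: on the bench, on the vertical axis of its oil-filter pocket. z up. Two threaded ears (18 mm wide, a dark hole in each), flush with the pocket's rim, 36 mm from the axis along its +y and -y. Its big round clutch bulge (180 mm across, 59 mm high) is centred 115 mm from the pocket along +x.
- pocket_rim (a point): Centre of the mouth of the oil-filter pocket, 62 mm above the bench; axes as case. The pocket is a round well of 43 mm bore, open at the top, in a boss of 60 mm outside diameter with a flat rim. Its seat on a coil spring is inside.
- spring_seat (a joint): How far the spring's seat (33 mm steel disc in the pocket) is pushed down, m. 0 = free, its top 32 mm below the rim: the filter on it then rises 14 mm above the rim. Takes 4 N at first and 0.5 N more per mm. With the filter cover home on the rim it reads about 0.018 and pushes up with 13 N, lifting the cover if let go; it would yield to 0.0195.
- filter: New oil filter element: upright cylinder, 38 mm diameter, 46 mm tall, cream pleated paper with orange end caps, 60 g, standing on the bench. Both ends fit the pocket alike. Origin: centre of its underside; z along its axis, up.
- cover: Oil-filter cover: bronze-coloured metal, 110 g, dome up. Origin: centre of its underside; z up. Upwards: spigot 4 mm deep (39 mm wide, 33 at the bottom) that enters the pocket and bears on the filter; flange 60 mm across, z = 4 to 9 mm, that sits on the rim; dome 42 mm across, z = 9 to 25 mm, to hold. Two bolt ears 36 mm from the axis along its +y and -y; same after a half turn.
- old_filter: Used filter element, dark brown and black, same size as the new one, standing on the bench. Bystander. Origin: centre of its underside.
- screwdriver: Screwdriver, red handle, 200 mm, lying. Bystander. Origin: its middle, on the bench.
- wrench: Steel spanner, 180 mm, lying. Bystander. Origin: its middle, on the bench.
- socket: Spark-plug socket, steel, 25 mm diameter, 65 mm tall, standing. Bystander. Origin: centre of its underside.
- meter: Multimeter, grey and black, 185 x 90 x 40 mm, lying face up. Bystander. Origin: centre of its underside.
- coil: Ignition coil, black, 95 x 44 x 55 mm, on its base. Bystander. Origin: centre of its underside.
- oil_bottle: Black oil bottle with a red cap, 76 mm diameter, 210 mm tall. Bystander. Origin: centre of its underside.

How it is judged:
By the outcome, as a careful person would: the job done as asked, in the order asked, and still so for the second after the job is handed in, while the arm keeps its last pose, push and grip.
It also fails if it takes over 67 s, if anything falls off the work surface, if the arm or the gripper's body presses on something with over 40 N, if the wrist force passes 120 N, or if a joint passes its speed limit or range.

## Working session

There is one attempt and no reset: what is moved stays moved. The work goes in short steps, Python scripts to look and compute and a shell command to move; the robot and the scene stay as the last step left them, time stands still between calls to the robot, and variables do not carry over. Pictures are saved under pics/ and viewed, at most 10 in all, crops included, and the job is handed in when it is done.

```bash
ls; mkdir -p pics
cat > h.py <<'E'
import numpy as np, cv2
from rig import manip, eyes
from scipy.spatial.transform import Rotation as R
def Rt():
    s=manip.get_state(); q=s["ee_rot"]; T=np.eye(4); T[:3,:3]=R.from_quat([q[1],q[2],q[3],q[0]]).as_matrix(); T[:3,3]=s["position"]; return T
def grab(n):
    Tt=Rt(); d=eyes.get_image(n); T=d["T"] if n!="wrist" else Tt@np.array(d["hand_eye"])
    cv2.imwrite(f"pics/{n}_{manip.get_state()['clock']:.2f}.png",d["img"][:,:,::-1]); return d["img"],np.array(d["camera_matrix"]),np.array(T)
def ray(K,T,u,v):
    r=T[:3,:3]@np.linalg.solve(K,[u,v,1.]); return T[:3,3],r
def onz(K,T,u,v,z):
    o,r=ray(K,T,u,v); return o+r*(z-o[2])/r[2]
def proj(K,T,p):
    c=T[:3,:3].T@(np.array(p)-T[:3,3]); return (K@c)[:2]/c[2]
E
python3 - <<'E'
from h import *
ims=[]
for n in["scene","side","wrist"]:
    i,K,T=grab(n); ims.append(i); np.savez(f"{n}0.npz",i=i,K=K,T=T); print(n,K[0,0],T[:3,3].round(3),T[:3,2].round(2))
print(manip.get_state())
E
ls pics
```

```text
pics
rig.py
steer.py
scene 388.1322862605996 [1.078 0.138 0.903] [-0.52 -0.13 -0.84]
side 387.64363168074544 [0.2   0.991 0.795] [ 0.29 -0.77 -0.58]
wrist 377.48438977776675 [ 0.265 -0.514  0.373] [-0.25 -0.09 -0.97]
{'clock': 0.15, 'qpos': array([-1.32900110e+00,  2.76467356e-01,  1.50583973e+00,  1.30981245e-05,
        1.36070007e+00, -1.20976901e-01]), 'qd': array([ 0.00124294, -0.00081283, -0.00385141, -0.00034713, -0.00088219,
        0.00333855]), 'effort': array([ 1.18353433e-03, -4.17143261e+01, -2.46032220e+01, -1.63897503e-04,
        7.56730093e-03, -1.73730598e-05]), 'position': array([ 0.20397336, -0.53722056,  0.25262938]), 'ee_rot': array([-7.06344512e-04,  9.83594602e-01,  1.80391680e-01, -3.63058734e-05]), 'contact_force': array([-0.03432185, -0.02677957, -0.83364389]), 'moment': array([-0.0398623 ,  0.02239403,  0.00652891]), 'gripper_force': 0.0, 'width': 0.08543021548937046}
scene_0.05.png
side_0.10.png
wrist_0.15.png
```

View pics/scene_0.05.png

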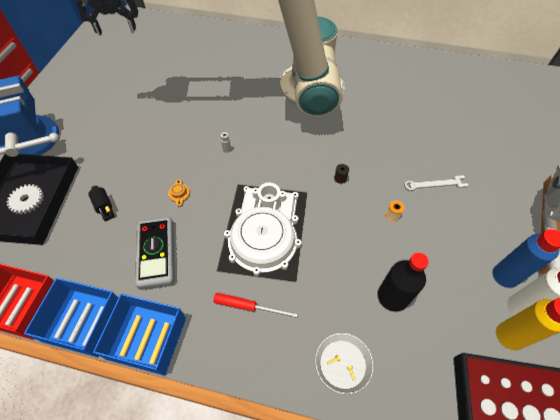

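View pics/side_0.10.png

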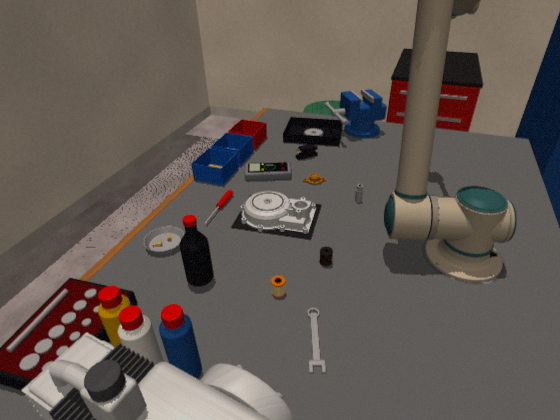

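The scene view shows the filter at about (396,210), the cover at (179,191), the pocket mouth at (269,190) and the bulge at (263,232). The side view agrees: filter (278,287), cover (315,179), pocket (300,207). Next I'll take coarse positions from rays.

```bash
python3 - <<'E'
from h import *
for n,g in[("scene",{"filt":(396,210),"cov":(179,191)}),("side",{"filt":(278,287),"cov":(315,179)})]:
    d=np.load(n+"0.npz");i,K,T=d["i"],d["K"],d["T"]
    hsv=cv2.cvtColor(i,cv2.COLOR_RGB2HSV); m=cv2.inRange(hsv,(5,90,60),(30,255,255))
    for k,(u,v) in g.items():
        w=np.zeros_like(m); w[v-22:v+22,u-22:u+22]=m[v-22:v+22,u-22:u+22]
        y,x=np.nonzero(w); c=((x.min()+x.max())/2,(y.min()+y.max())/2)
        print(n,k,len(x),x.min(),x.max(),y.min(),y.max(),onz(K,T,*c,.023 if k=="filt" else .009).round(3))
    for nm,uv,z in ([("pocket",(269,190),.062),("bulge",(263,231),.059)] if n=="scene" else [("pocket",(301,205),.062),("bulge",(268,205),.059)]): print(n,nm,onz(K,T,*uv,z).round(3))
E
cd pics; python3 -c "
import cv2;a=cv2.imread('scene_0.05.png');b=cv2.imread('side_0.10.png')
r=lambda i,x,y:cv2.resize(i[y-50:y+50,x-65:x+65],(400,300),interpolation=cv2.INTER_CUBIC)
import numpy as np
cv2.imwrite('crops.png',np.vstack([np.hstack([r(a,265,205),r(a,185,195)]),np.hstack([r(b,285,210),r(b,315,180)])]))"
```

```text
scene filt 265 385 403 200 221 [0.467 0.314 0.023]
scene cov 380 168 189 179 205 [ 0.537 -0.275  0.009]
scene pocket [ 0.507 -0.019  0.062]
scene bulge [ 0.629 -0.004  0.059]
side filt 270 271 285 275 297 [0.47  0.315 0.023]
side cov 166 303 325 173 184 [ 0.539 -0.275  0.009]
side pocket [ 0.51  -0.013  0.062]
side bulge [0.615 0.018 0.059]
```

View pics/crops.png

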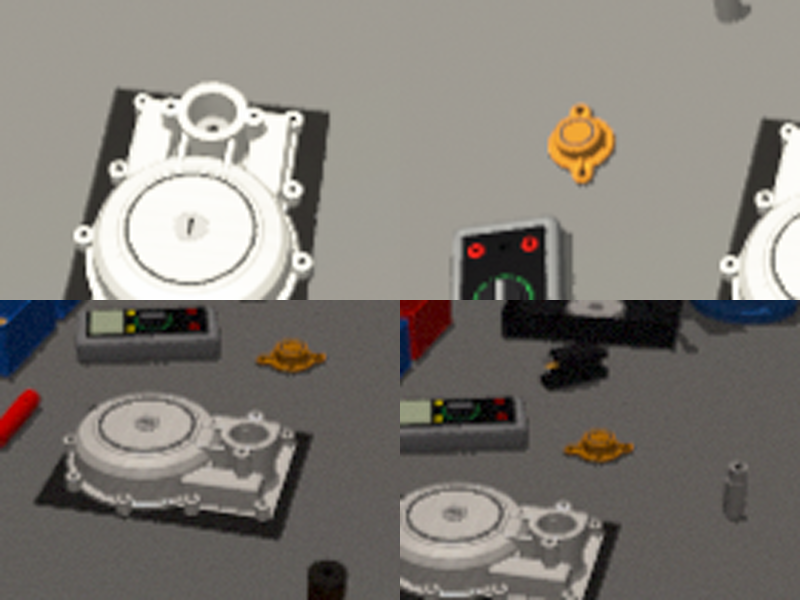

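The case points roughly toward +x and the cover's ears lie roughly along world x. I'll move the wrist camera over the cover first, then the pocket.

```bash
python3 steer.py '[0.035, -0.0166, 0, 0, 0.035, -0.0166, 0, 0, 0.035, -0.0166, 0, 0, 0.035, -0.0166, 0, 0, 0.035, -0.0166, 0, 0]'; python3 steer.py '[0.035, -0.0166, 0, 0, 0.035, -0.0166, 0, 0, 0.035, -0.0166, 0, 0, 0.035, -0.0166, 0, 0, 0.035, -0.0166, 0, 0]';python3 steer.py '[0.035, -0.0166, 0, 0, 0.035, -0.0166, 0, 0, 0, 0, 0, 0, 0, 0, 0, 0]'
python3 - <<'E'
from h import *
i,K,T=grab("wrist"); np.savez("wrist1.npz",i=i,K=K,T=T); print(Rt().round(3)); print(proj(K,T,(.538,-.275,.01)),proj(K,T,(.508,-.017,.062)))
E
ls pics
```

```text
clock: 0.57
position: [0.339, -0.3964, 0.2531]
ee_rot: [-0.0, 0.984, 0.18, -0.0]
contact_force: [-0.0, -0.4, 0.6]
width: 0.0854
gripper_force: 0.0
clock: 0.98
position: [0.4732, -0.2565, 0.2532]
ee_rot: [-0.0, 0.984, 0.18, -0.0]
contact_force: [-0.1, -0.5, -0.0]
width: 0.0855
gripper_force: 0.0
clock: 1.32
position: [0.5269, -0.2006, 0.2527]
ee_rot: [-0.0, 0.983, 0.182, -0.0]
contact_force: [-0.2, -0.1, -0.1]
width: 0.0849
gripper_force: 0.0
[[ 0.934  0.357 -0.002  0.526]
 [ 0.357 -0.934 -0.    -0.202]
 [-0.001 -0.    -1.     0.253]
 [ 0.     0.     0.     1.   ]]
[358.69949668 197.05624884] [ 63.52214571 132.62796214]
crops.png
scene_0.05.png
side_0.10.png
wrist_0.15.png
wrist_1.37.png
```

View pics/wrist_1.37.png

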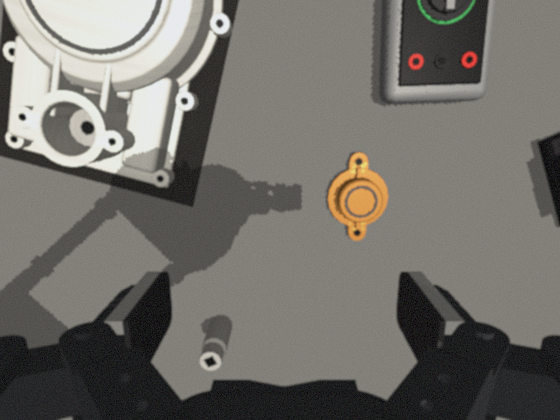

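Run:
```python
from h import *
d=np.load("wrist1.npz");i,K,T=d["i"],d["K"],d["T"]
hsv=cv2.cvtColor(i,cv2.COLOR_RGB2HSV); m=cv2.inRange(hsv,(5,90,60),(30,255,255))
n,l,s,c=cv2.connectedComponentsWithStats(m)
k=1+np.argmax(s[1:,4]); print(s[k],c[k]); m=(l==k).astype(np.uint8)
r=cv2.minAreaRect(cv2.findContours(m,0,1)[0][0]); print(r)
for z in(.009,): 
  P=np.array([onz(K,T,u,v,z)[:2] for v,u in np.argwhere(m)]); C=P.mean(0); w,V=np.linalg.eigh(np.cov((P-C).T))
  a=V[:,1]; print(C.round(4),"ear dir deg",np.degrees(np.arctan2(a[1],a[0])),"len",np.ptp(P@a),"wid",np.ptp(P@V[:,0]), "mid",((P@V).max(0)+(P@V).min(0))/2@V.T)
```

```text
[ 327  152   62   89 2603] [356.30003842 194.80676143]
((357.1055603027344, 195.8651885986328), (60.329734802246094, 74.77873992919922), 38.04704284667969)
[ 0.5388 -0.2723] ear dir deg -158.271700373559 len 0.08898597623779853 wid 0.06024354761592926 mid [ 0.53712479 -0.27426286]
```

The wrist view shows the cover at (358,197), ear holes at (358,161) and (357,232), and the pocket mouth at about (69,128) with ear holes at (22,117) and (113,142). The cover measures 89 x 60 mm, as expected. Now over the pocket.

```bash
python3 steer.py '[0.007, -0.04, 0, 0, 0.007, -0.04, 0, 0, 0.007, -0.04, 0, 0, 0.007, -0.04, 0, 0, 0, 0, 0, 0]'; python3 steer.py '[0, 0, 0, 0, 0, 0, 0, 0]'
python3 - <<'E'
from h import *
i,K,T=grab("wrist"); np.savez("wrist2.npz",i=i,K=K,T=T); print(Rt().round(3)); u,v=proj(K,T,(.508,-.017,.062)); print(u,v)
u,v=int(u),int(v); u0,v0=u-100,v-75; print("crop origin",u0,v0)
cv2.imwrite("pics/pk.png",cv2.resize(i[v0:v0+150,u0:u0+200,::-1],(800,600),interpolation=cv2.INTER_CUBIC))
E
```

```text
clock: 1.78
position: [0.4921, -0.038, 0.2534]
ee_rot: [-0.002, 0.983, 0.182, -0.001]
contact_force: [-0.3, -1.0, -0.4]
width: 0.0851
gripper_force: 0.0
clock: 1.95
position: [0.4952, -0.0442, 0.2535]
ee_rot: [0.001, 0.984, 0.18, 0.0]
contact_force: [0.3, -0.2, -0.9]
width: 0.0856
gripper_force: 0.0
[[ 0.936  0.353  0.     0.496]
 [ 0.353 -0.936 -0.001 -0.045]
 [-0.     0.001 -1.     0.253]
 [ 0.     0.     0.     1.   ]]
258.3748346971989 165.87014278599264
crop origin 158 90
```

View pics/pk.png

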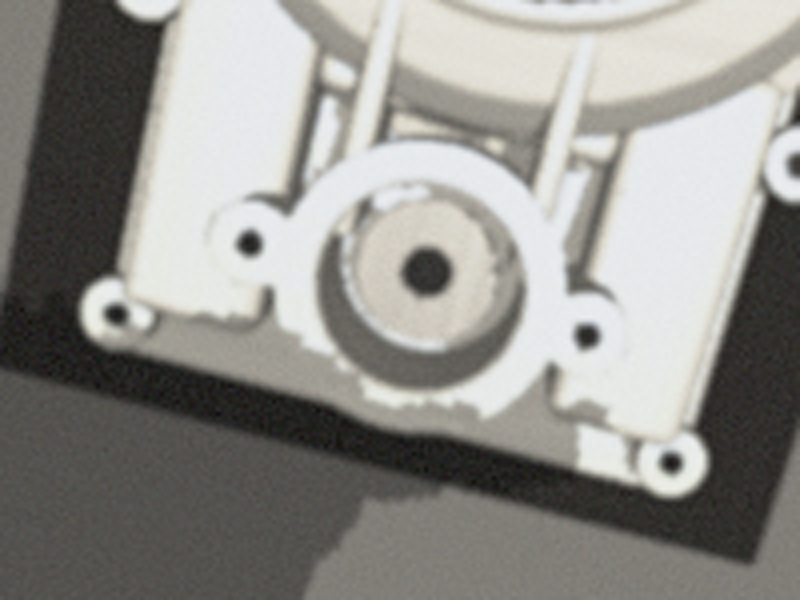

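The crop shows the ear holes at (250,243) and (588,335), bore edges at x 317–527 and y 180–390, so the pocket centre is about (420,287).

Run:
```python
from h import *
d=np.load("wrist2.npz");K,T=d["K"],d["T"]
f=lambda x,y:onz(K,T,158+(x+.5)/4-.5,90+(y+.5)/4-.5,.062)
a,b,c=f(250,243),f(588,335),f(422,285)
print(a,b,(a+b)/2,c,"dist",np.linalg.norm(a-b),"bore",np.linalg.norm(f(317,285)-f(527,285)),np.linalg.norm(f(422,180)-f(422,390)))
e=a-b;print("ear dir deg",np.degrees(np.arctan2(e[1],e[0])))
print("tool yaw",np.degrees(np.arctan2(T[1,0],T[0,0])))
```

```text
[0.50883381 0.01657056 0.062     ] [ 0.51578092 -0.05508347  0.062     ] [ 0.51230737 -0.01925646  0.062     ] [ 0.51327312 -0.01926365  0.062     ] dist 0.07199001619490178 bore 0.043289810497076656 0.04322640713695173
ear dir deg 95.53771894126899
tool yaw -69.18744043074892
```

Ear spacing 72.0 mm and bore 43.3 mm match the given sizes. Pocket at (0.5125, -0.0193), ears at 95.5°. On to the filter.

```bash
python3 steer.py '[0.01, -0.0373, 0, 0, 0.01, -0.0373, 0, 0, 0.01, -0.0373, 0, 0, 0.01, -0.0373, 0, 0, 0.01, -0.0373, 0, 0]' >/dev/null; python3 steer.py '[0.01, -0.0373, 0, 0, 0.01, -0.0373, 0, 0, 0.01, -0.0373, 0, 0, 0.01, -0.0373, 0, 0, 0, 0, 0, 0]'>/dev/null; python3 steer.py '[0, 0, 0, 0, 0, 0, 0, 0]'
cat > filt.py <<'E'
from h import *
i,K,T=grab("wrist"); np.savez("wrist3.npz",i=i,K=K,T=T); Tt=Rt()
hsv=cv2.cvtColor(i,cv2.COLOR_RGB2HSV); m=cv2.inRange(hsv,(3,140,90),(22,255,255))
n,l,s,c=cv2.connectedComponentsWithStats(m)
for k in range(1,n):
    if s[k,4]<150: continue
    cn=max(cv2.findContours((l==k).astype(np.uint8),0,1)[0],key=len); e=cv2.fitEllipse(cv2.convexHull(cn)); u,v=e[0]
    P=onz(K,T,u,v,.046); print(s[k],np.round(e[0],1),np.round(e[1],1),"z46",P.round(4),"diam mm",np.mean(e[1])/K[0,0]*(T[2,3]-.046)*1000, "tool", (np.linalg.inv(Tt)@np.r_[P,1]).round(4))
print(Tt.round(3))
E
python3 filt.py; ls -t pics|head -1
```

```text
clock: 3.0
position: [0.4614, 0.3015, 0.2528]
ee_rot: [0.001, 0.984, 0.18, -0.0]
contact_force: [0.2, -0.3, -0.2]
width: 0.0857
gripper_force: 0.0
[ 251  149   43   47 1240] [272.3 172.6] [42.8 46.8] z46 [0.4705 0.3155 0.046 ] diam mm 38.80191524016708 tool [ 0.0137 -0.0105  0.2069  1.    ]
[[ 0.936  0.353 -0.     0.461]
 [ 0.353 -0.936 -0.001  0.301]
 [-0.001  0.001 -1.     0.253]
 [ 0.     0.     0.     1.   ]]
wrist_3.05.png
```

```bash
python3 steer.py '[0.0065, -0.005, 0.033, 0, 0.0063, -0.0046, 0.033, 0, 0, 0, 0.033, 0, 0, 0, 0.033, 0, 0, 0, 0.033, 0]'>/dev/null; python3 steer.py '[0, 0, 0.032, 0, 0, 0, 0, 0, 0, 0, 0, 0]'; python3 steer.py '[0, 0, 0, 0, 0, 0, 0, 0, 0, 0, 0, 0, 0, 0, 0, 0, 0, 0, 0, 0]' 0.03 40;python3 steer.py '[0, 0, 0, 0, 0, 0, 0, 0, 0, 0, 0, 0, 0, 0, 0, 0, 0, 0, 0, 0]'
python3 -c "
from h import *
i,K,T=grab('wrist');j,_,_=grab('side')
c=j[240:320,225:331];cv2.imwrite('pics/g.png',np.hstack([cv2.resize(i,(400,300)),cv2.resize(c,(400,300))])[:,:,::-1])"
```

```text
clock: 3.72
position: [0.4687, 0.3143, 0.0553]
ee_rot: [0.001, 0.984, 0.179, -0.002]
contact_force: [0.0, 0.3, 1.0]
width: 0.0854
gripper_force: 0.0
clock: 4.13
position: [0.4703, 0.317, 0.0584]
ee_rot: [-0.0, 0.984, 0.181, 0.002]
contact_force: [-0.3, -0.6, 6.6]
width: 0.036
gripper_force: 39.3
clock: 4.55
position: [0.4702, 0.317, 0.0584]
ee_rot: [-0.0, 0.984, 0.181, 0.002]
contact_force: [-0.4, -1.4, 6.1]
width: 0.036
gripper_force: 39.3
```

View pics/g.png

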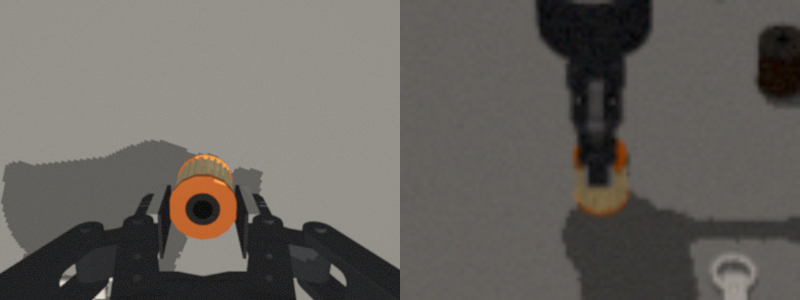

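The filter is gripped by its top at about (284,291) in the full wrist picture and looks upright. I'll lift it, measure it in the hand, and carry it.

```bash
python3 steer.py '[0, 0, -0.035, 0, 0, 0, -0.035, 0, 0, 0, -0.03, 0, -0.0088, 0.0366, 0, 0, -0.0088, 0.0366, 0, 0]'; python3 steer.py '[-0.0088, 0.0366, 0, 0, -0.0088, 0.0366, 0, 0, -0.0088, 0.0366, 0, 0, -0.0088, 0.0366, 0, 0, -0.0088, 0.0366, 0, 0]'>/dev/null; python3 steer.py '[-0.0088, 0.0366, 0, 0, -0.0088, 0.0366, 0, 0, 0, 0, 0, 0, 0, 0, 0, 0, 0, 0, 0, 0]'
cat > held.py <<'E'
from h import *
i,K,T=grab("wrist"); np.savez("wrist4.npz",i=i,K=K,T=T); Tt=Rt(); print(Tt[:3,3].round(4),np.degrees(np.arctan2(Tt[1,0],Tt[0,0])).round(2))
w,Kw,Tw=i,K,T
hsv=cv2.cvtColor(i,cv2.COLOR_RGB2HSV); m=cv2.inRange(hsv,(3,150,90),(20,255,255))
n,l,s,c=cv2.connectedComponentsWithStats(m); k=1+np.argmax(s[1:,4])
cn=max(cv2.findContours((l==k).astype(np.uint8),0,1)[0],key=len); 
h=cv2.inRange(hsv,(0,0,0),(180,255,50)); u,v=s[k,0]+s[k,2]/2,s[k,1]+s[k,3]/2
print(s[k],cv2.fitEllipse(cv2.convexHull(cn)))
zt=Tt[2,3]-.0124
for nm,uv in(("bbox",(u,v)),("ell",cv2.fitEllipse(cv2.convexHull(cn))[0])):
    print(nm,(np.linalg.inv(Tt)@np.r_[onz(K,T,*uv,zt),1]).round(4))
cv2.imwrite("pics/h.png",cv2.resize(i[100:400,80:480],(800,600))[:,:,::-1])
E
python3 held.py
```

```text
clock: 5.07
position: [0.4802, 0.2432, 0.1596]
ee_rot: [-0.001, 0.983, 0.183, 0.004]
contact_force: [0.8, -0.5, -0.8]
width: 0.0357
gripper_force: 40.4
clock: 5.9
position: [0.5116, -0.0192, 0.1566]
ee_rot: [-0.0, 0.984, 0.18, 0.0]
contact_force: [0.0, 0.0, -0.6]
width: 0.0357
gripper_force: 40.5
[ 0.5115 -0.0186  0.1565] 20.82
[ 237  244   95   91 5132] ((283.6105651855469, 288.8492736816406), (90.41877746582031, 96.44866180419922), 96.29829406738281)
bbox [-1.40e-03  8.00e-04  1.24e-02  1.00e+00]
ell [-1.10e-03  5.00e-04  1.24e-02  1.00e+00]
```

View pics/h.png

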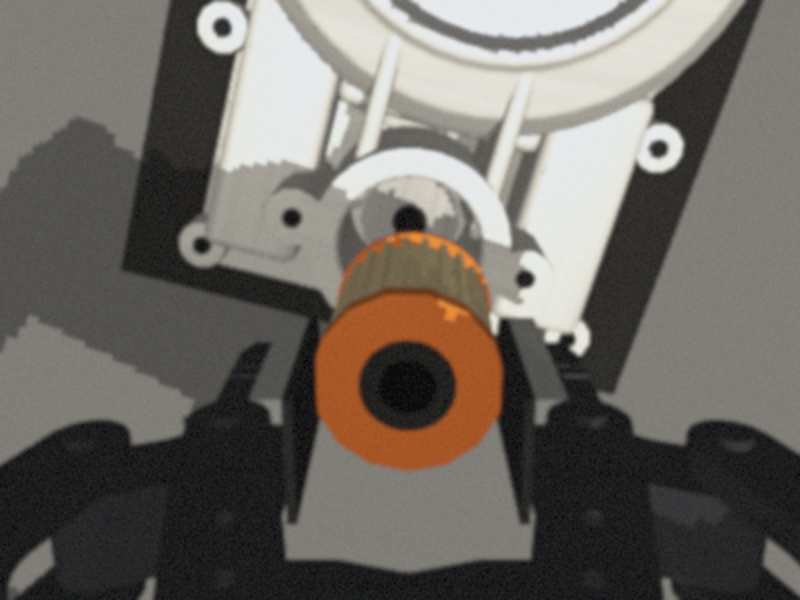

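The filter's top cap is at crop (409,380), its lower cap edge spans x 342–490, and the case ear holes are at (291,218) and (525,279). I'll work out the remaining offset and check the filter for tilt, all in this one view.

Run:
```python
from h import *
d=np.load("wrist4.npz");K,T=d["K"],d["T"]; Tt=Rt(); I=np.linalg.inv(Tt)
f=lambda x,y:onz(K,T,80+(x+.5)/2-.5,100+(y+.5)/2-.5,.062)
a,b=f(291,218),f(525,279); p=(a+b)/2; print(np.linalg.norm(a-b),p, "pocket in tool",(I@np.r_[p,1]).round(4))
zt=Tt[2,3]-.0124
print("width scale: diam", (np.array([onz(K,T,237,288,zt),onz(K,T,332,288,zt)])[1]-onz(K,T,237,288,zt)))
F=(Tt@[-.0012,.0006,.0124,1])[:3]
F[2]-=.046
q=[proj(K,T,F+.019*(np.cos(t)*Tt[:3,0]+np.sin(t)*Tt[:3,1])) for t in np.linspace(0,6.28,73)]
q=(np.array(q)-[80,100])*2; print("expected bottom: x",q[:,0].min(),q[:,0].max(),"ymin",q[:,1].min())
```

```text
0.07208348786648922 [ 0.51205167 -0.01925701  0.062     ] pocket in tool [3.00e-04 9.00e-04 9.45e-02 1.00e+00]
width scale: diam [ 0.01302342 -0.03420005  0.        ]
expected bottom: x 332.4775951817013 483.51806540175073 ymin 222.26355327835358
```

The lower cap seems to sit about 2 mm off from the top. I'll check by casting the lower cap's outline onto its plane and fitting a 19 mm circle.

Run:
```python
from h import *
from scipy.optimize import least_squares
d=np.load("wrist4.npz");i,K,T=d["i"],d["K"],d["T"]; Tt=Rt(); I=np.linalg.inv(Tt)
hsv=cv2.cvtColor(i,cv2.COLOR_RGB2HSV); m=cv2.inRange(hsv,(3,60,40),(30,255,255))
n,l,s,c=cv2.connectedComponentsWithStats(m); k=1+np.argmax(s[1:,4]); m=l==k; print(s[k])
def fit(pix,z,r=None):
    P=np.array([(I@np.r_[onz(K,T,u,v,z),1])[:2] for u,v in pix])
    g=least_squares(lambda x:np.hypot(*(P-x[:2]).T)-(r or x[2]),[0,0,.019],loss="soft_l1",f_scale=.0005); return (g.x*1000).round(2),"rms",round(1000*np.sqrt(np.mean(g.fun**2)),2)
cols=[u for u in range(250,330) if m[:,u].any()]; top=[(u,np.argmax(m[:,u])) for u in cols]
top=[p for p in top if p[1]<226]; print(len(top),top[0],top[len(top)//2],top[-1])
m2=cv2.inRange(hsv,(3,150,90),(20,255,255)); bot=[(u,419-np.argmax(m2[::-1,u])) for u in range(245,325)]
for zo in(.010,.0124,.015):
    z=Tt[2,3]-zo; print(zo,"bottom r19",fit(top,z-.046,.019),"top r19",fit(bot,z,.019),"free",fit(bot,z))
```

```text
[ 236  214   97  122 7632]
55 (259, np.int64(225)) (286, np.int64(215)) (313, np.int64(225))
0.01 bottom r19 (array([-2.5 ,  1.77, 19.  ]), 'rms', np.float64(0.25)) top r19 (array([ 0.18,  0.65, 19.  ]), 'rms', np.float64(0.23)) free (array([-0.99,  0.66, 17.97]), 'rms', np.float64(0.17))
0.0124 bottom r19 (array([-3.14,  1.78, 19.  ]), 'rms', np.float64(0.25)) top r19 (array([-1.4 ,  0.66, 19.  ]), 'rms', np.float64(0.2)) free (array([-2.2 ,  0.66, 18.3 ]), 'rms', np.float64(0.17))
0.015 bottom r19 (array([-3.82,  1.8 , 19.  ]), 'rms', np.float64(0.25)) top r19 (array([-3.12,  0.66, 19.  ]), 'rms', np.float64(0.18)) free (array([-3.51,  0.66, 18.66]), 'rms', np.float64(0.17))
```

```bash
python3 steer.py '[0.0028, -0.0006, 0, 0, 0, 0, 0.015, 0, 0, 0, 0.012, 0, 0, 0, 0, 0]'; python3 steer.py '[0, 0, 0.007, 0, 0, 0, 0.007, 0, 0, 0, 0, 0]'; python3 steer.py '[0, 0, 0.007, 0, 0, 0, 0, 0]'; python3 steer.py '[0, 0, 0.007, 0, 0, 0, 0, 0]' | sed -n '2p;4p'
```

```text
clock: 6.28
position: [0.5126, -0.0162, 0.1275]
ee_rot: [-0.001, 0.983, 0.182, -0.002]
contact_force: [0.1, 0.9, -0.8]
width: 0.0357
gripper_force: 40.5
clock: 6.53
position: [0.5137, -0.0173, 0.1144]
ee_rot: [-0.0, 0.984, 0.181, -0.001]
contact_force: [0.1, -0.5, -0.8]
width: 0.0354
gripper_force: 40.5
clock: 6.7
position: [0.5138, -0.0179, 0.1075]
ee_rot: [-0.0, 0.984, 0.18, -0.001]
contact_force: [0.2, -0.3, -0.9]
width: 0.0355
gripper_force: 40.5
position: [0.5137, -0.018, 0.1004]
contact_force: [-1.0, 0.3, -0.2]
```

```bash
python3 steer.py '[0, 0, 0.006, 0, 0, 0, 0, 0]'| sed -n '2p;4p'; python3 steer.py '[0, 0, 0.003, 0, 0, 0, 0, 0]'| sed -n '2p;4p'
```

```text
position: [0.5137, -0.018, 0.0944]
contact_force: [-0.4, -0.1, -0.3]
position: [0.514, -0.018, 0.0918]
contact_force: [0.4, 0.0, -0.8]
```

```bash
python3 steer.py '[0, 0, 0, 0, 0, 0, 0, 0, 0, 0, 0, 0, 0, 0, 0, 0, 0, 0, 0, 0]' 0.085; python3 steer.py '[0, 0, -0.025, 0, 0, 0, -0.03, 0, 0, 0, -0.03, 0, 0, 0, -0.03, 0, 0, 0, -0.03, 0]'>/dev/null;python3 steer.py '[0, 0, 0, 0, 0, 0, 0, 0, 0, 0, 0, 0]'
python3 - <<'E'
from h import *
i,K,T=grab("wrist"); np.savez("wrist5.npz",i=i,K=K,T=T); Tt=Rt()
u,v=map(int,proj(K,T,(.5122,-.0193,.076))); u0,v0=u-80,v-60;print(u,v,u0,v0,Tt[:3,3])
a=cv2.resize(i[v0:v0+120,u0:u0+160],(400,300),interpolation=2)
s,_,_=grab("side"); b=cv2.resize(s[175:245,255:348],(400,300),interpolation=2)
cv2.imwrite("pics/ins.png",np.hstack([a,b])[:,:,::-1])
E
```

```text
clock: 7.62
position: [0.5144, -0.018, 0.0925]
ee_rot: [0.0, 0.984, 0.18, 0.0]
contact_force: [-0.1, 0.3, -0.3]
width: 0.0849
gripper_force: 0.0
clock: 8.28
position: [0.5137, -0.0179, 0.2369]
ee_rot: [-0.0, 0.984, 0.18, -0.0]
contact_force: [-0.0, -0.3, -0.0]
width: 0.0849
gripper_force: 0.0
285 201 205 141 [ 0.51335236 -0.01785105  0.23616962]
```

View pics/ins.png

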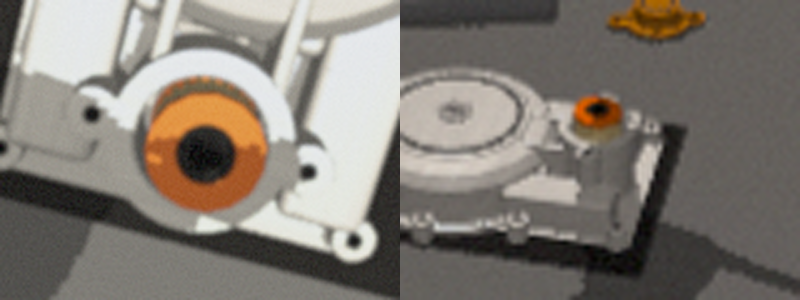

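The filter stands upright in the pocket, cap at (207,153), ear holes at (92,114) and (309,172), rising about 14 mm above the rim. Now over the cover, with a finer measurement there.

```bash
python3 steer.py '[-0.0097, 0.0354, 0, 0, -0.0097, 0.0354, 0, 0, -0.0097, 0.0354, 0, 0, -0.0097, 0.0354, 0, 0, -0.0097, 0.0354, 0, 0]'>/dev/null; python3 steer.py '[-0.0097, 0.0354, 0, 0, -0.0097, 0.0354, 0, 0, 0, 0, 0, 0, 0, 0, 0, 0, 0, 0, 0, 0]'
python3 - <<'E'
from h import *
d=np.load("wrist5.npz");K,T=d["K"],d["T"]
f=lambda x,y,z:onz(K,T,205+x/2.5,141+y/2.5,z)
print("pocket",(f(92,114,.062)+f(309,172,.062))/2,np.linalg.norm(f(92,114,.062)-f(309,172,.062)),"filter top",f(207,153,.076),"diam",np.linalg.norm(f(145,153,.076)-f(268,153,.076)))
i,K,T=grab("wrist"); np.savez("wrist6.npz",i=i,K=K,T=T); Tt=Rt(); I=np.linalg.inv(Tt)
hsv=cv2.cvtColor(i,cv2.COLOR_RGB2HSV); m=cv2.inRange(hsv,(5,90,60),(30,255,255))
n,l,s,c=cv2.connectedComponentsWithStats(m); k=1+np.argmax(s[1:,4]); print(s[k],Tt[:3,3].round(4)); m=(l==k)
P=np.array([(I@np.r_[onz(K,T,u,v,.009),1])[:2] for v,u in np.argwhere(m)])
C=P.mean(0); w,V=np.linalg.eigh(np.cov((P-C).T)); a=V[:,1]*np.sign(V[0,1])
print("mean",C,"ear dir in tool deg",np.degrees(np.arctan2(a[1],a[0])),np.ptp(P@a),np.ptp(P@V[:,0]),"mid",((P@V).max(0)+(P@V).min(0))/2@V.T)
x,y,w,h,_=s[k]; cv2.imwrite("pics/cov.png",cv2.resize(i[y-10:y+h+10,x-20:x+w+20],None,fx=5,fy=5,interpolation=2)[:,:,::-1]); print(x-20,y-10,w+40,h+20)
E
```

```text
clock: 9.22
position: [0.538, -0.2731, 0.2357]
ee_rot: [-0.002, 0.984, 0.18, -0.001]
contact_force: [0.3, 0.5, 0.6]
width: 0.0852
gripper_force: 0.0
pocket [ 0.51208598 -0.01980631  0.062     ] 0.07213881566850182 filter top [ 0.51279943 -0.02131953  0.076     ] diam 0.037664114020032696
[ 254  136   65   96 2876] [ 0.5381 -0.2725  0.2362]
mean [0.00072114 0.0019914 ] ear dir in tool deg -1.961519361566209 0.08997633872707753 0.05992343276475656 mid [-0.00169401  0.00206778]
234 126 105 116
```

View pics/cov.png

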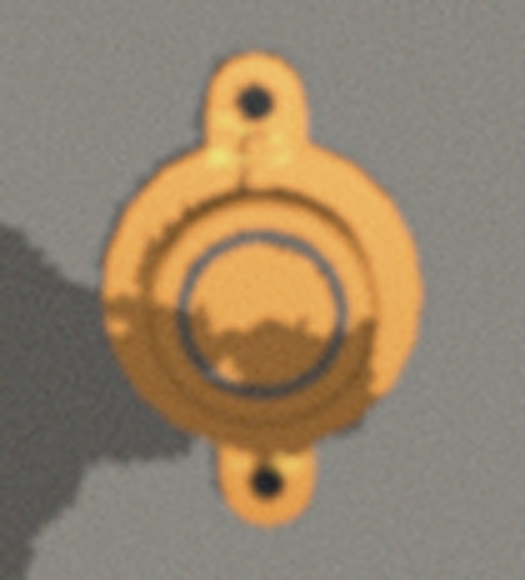

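The cover crop shows ear holes at (255,101) and (267,483), and the dome's ring centred at (262,313).

Run:
```python
from h import *
d=np.load("wrist6.npz");K,T=d["K"],d["T"];Tt=Rt(); I=np.linalg.inv(Tt)
f=lambda x,y,z:(I@np.r_[onz(K,T,234+(x+.5)/5-.5,126+(y+.5)/5-.5,z),1])[:3]
a,b=f(255,101,.009),f(267,483,.009); e=a-b
print((a+b)/2,np.linalg.norm(e),np.degrees(np.arctan2(e[1],e[0])),"dome",f(262,313,.025),np.degrees(np.arctan2(Tt[1,0],Tt[0,0])))
```

```text
[-0.00164417  0.00201356  0.22717936] 0.0723822690705685 -1.8690680495258594 dome [-0.00145404  0.00210008  0.21117883] 20.809146428945727
```

```bash
python3 steer.py '[-0.0016, 0.002, 0.03, -0.033, 0, 0, 0.034, 0, 0, 0, 0.034, 0, 0, 0, 0.034, 0, 0, 0, 0.034, 0]'>/dev/null; python3 steer.py '[0, 0, 0.025, 0, 0, 0, 0.01, 0, 0, 0, 0, 0, 0, 0, 0, 0]'; python3 steer.py '[0, 0, 0, 0, 0, 0, 0, 0, 0, 0, 0, 0, 0, 0, 0, 0, 0, 0, 0, 0]' 0.03 70;python3 steer.py '[0, 0, 0, 0, 0, 0, 0, 0, 0, 0, 0, 0]'
```

```text
clock: 10.02
position: [0.5384, -0.2755, 0.0369]
ee_rot: [0.0, 0.98, 0.197, 0.0]
contact_force: [1.2, -1.1, 0.2]
width: 0.0848
gripper_force: 0.0
clock: 10.43
position: [0.5386, -0.2765, 0.0385]
ee_rot: [0.001, 0.981, 0.197, 0.001]
contact_force: [-1.5, 0.9, 8.0]
width: 0.0383
gripper_force: 69.1
clock: 10.68
position: [0.5386, -0.2765, 0.0385]
ee_rot: [0.001, 0.981, 0.196, 0.001]
contact_force: [-1.7, 0.4, 8.3]
width: 0.0378
gripper_force: 69.2
```

The grip holds, but the pads overlap the dome only shallowly. I'll regrip 4 mm lower.

```bash
python3 steer.py '[0, 0, 0, 0, 0, 0, 0, 0, 0, 0, 0, 0, 0, 0, 0, 0]' 0.07 ; python3 steer.py '[0, 0, 0.004, 0, 0, 0, 0, 0, 0, 0, 0, 0]' | sed -n '2p;4p'; python3 steer.py '[0, 0, 0, 0, 0, 0, 0, 0, 0, 0, 0, 0, 0, 0, 0, 0, 0, 0, 0, 0]' 0.03 70;python3 steer.py '[0, 0, 0, 0, 0, 0, 0, 0, 0, 0, 0, 0]'
```

```text
clock: 11.02
position: [0.5378, -0.2763, 0.0362]
ee_rot: [0.0, 0.98, 0.197, -0.0]
contact_force: [-0.2, -0.4, -0.2]
width: 0.0704
gripper_force: 0.0
position: [0.5376, -0.276, 0.0317]
contact_force: [-0.7, -0.5, 0.2]
clock: 11.68
position: [0.5382, -0.2764, 0.0329]
ee_rot: [0.0, 0.98, 0.197, 0.0]
contact_force: [-0.9, -0.0, 4.2]
width: 0.039
gripper_force: 70.5
clock: 11.93
position: [0.5382, -0.2764, 0.0329]
ee_rot: [0.0, 0.98, 0.197, 0.0]
contact_force: [-1.6, 0.8, 5.1]
width: 0.039
gripper_force: 70.6
```

```bash
python3 steer.py '[0, 0, -0.03, 0, 0, 0, -0.03, 0, 0, 0, -0.03, 0, 0, 0, -0.03, 0, 0, 0, 0, 0]'; python3 steer.py '[0.0107, -0.0353, 0, 0, 0.0107, -0.0353, 0, 0, 0.0107, -0.0353, 0, 0, 0.0107, -0.0353, 0, 0, 0.0107, -0.0353, 0, 0]'>/dev/null; python3 steer.py '[0.0107, -0.0353, 0, 0, 0.0107, -0.0353, 0, 0, 0, 0, 0, -0.1155, 0, 0, 0, -0.1155, 0, 0, 0, -0.1155]'>/dev/null; python3 steer.py '[0, 0, 0, -0.1155, 0, 0, 0, -0.1155, 0, 0, 0, -0.1155, 0, 0, 0, -0.1155, 0, 0, 0, -0.1155]'>/dev/null;  python3 steer.py '[0, 0, 0, -0.1155, 0, 0, 0, -0.1155, 0, 0, 0, -0.1155, 0, 0, 0, 0, 0, 0, 0, 0]'
python3 - <<'E'
from h import *
i,K,T=grab("wrist"); np.savez("wrist7.npz",i=i,K=K,T=T); Tt=Rt(); print(Tt[:3,3],np.degrees(np.arctan2(Tt[1,0],Tt[0,0])))
cv2.imwrite("pics/c7.png",cv2.resize(i[60:360,80:480],(800,600))[:,:,::-1])
E
```

```text
clock: 12.35
position: [0.541, -0.2782, 0.1581]
ee_rot: [0.004, 0.98, 0.197, 0.004]
contact_force: [1.5, -0.9, 0.0]
width: 0.039
gripper_force: 70.9
clock: 14.02
position: [0.5113, -0.0193, 0.1514]
ee_rot: [-0.001, 0.674, 0.739, -0.0]
contact_force: [-0.2, 0.1, -1.4]
width: 0.0393
gripper_force: 71.0
[ 0.51135742 -0.01927782  0.15163265] 95.31631786605993
```

View pics/c7.png

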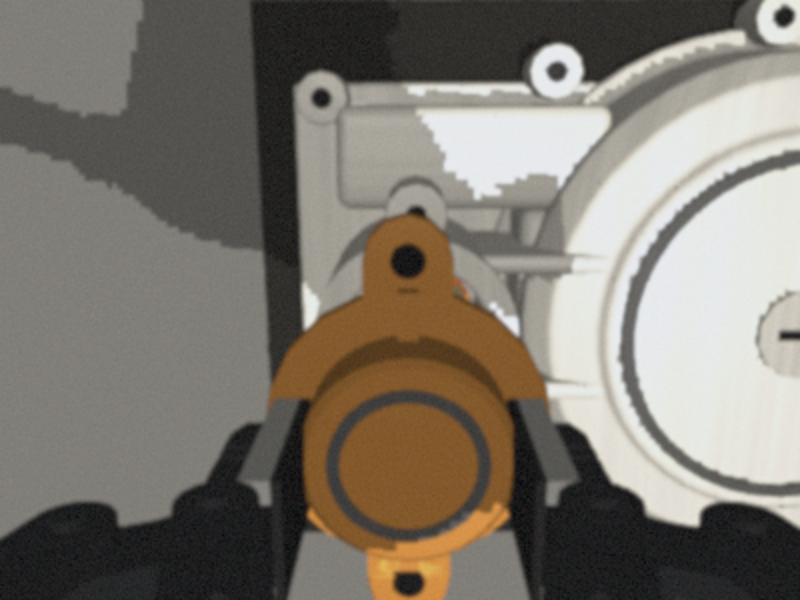

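The cover is held level with its ear holes at (408,262) and (408,583). The case's +y ear hole peeks out at about (416,212), and its corner bolt hole is at (321,97). I'll use these, with the earlier view's matching points, to check alignment in the present hand orientation.

Run:
```python
from h import *
d=np.load("wrist7.npz");K,T=d["K"],d["T"];Tt=Rt(); I=np.linalg.inv(Tt)
px=lambda x,y:(80+(x+.5)/2-.5,60+(y+.5)/2-.5)
a,b=[(onz(K,T,*px(*p),Tt[2,3]-.0239)) for p in((408,262),(408,583))]; c=(a+b)/2; e=a-b
print("cover ears",np.linalg.norm(e),"centre",c,"tool",(I@np.r_[c,1]).round(4),"dir",np.degrees(np.arctan2(e[1],e[0])))
r=[(onz(K,T,*px(*p),Tt[2,3]-.0079)) for p in((408,466),)][0]; print("dome ring tool",(I@np.r_[r,1]).round(4))
u=np.array(proj(K,T,(.5088,.0166,.062))); print("predicted +y case ear hole in crop",(u-[80,60])*2, "world of seen",onz(K,T,*px(416,211),.062))
d2=np.load("wrist2.npz");K2,T2=d2["K"],d2["T"]
o1,r1=ray(K,T,*px(321,97)); o2,r2=ray(K2,T2,158+(116.5)/4-.5,90+(313.5)/4-.5)
s=np.linalg.lstsq(np.c_[r1,-r2],o2-o1,rcond=None)[0]; print("corner bolt",o1+s[0]*r1,o2+s[1]*r2)
for z in(.01,.02,.03,.04,.05,.062): print(z,(onz(K,T,*px(321,97),z)-onz(K2,T2,158+116.5/4-.5,90+313.5/4-.5,z)).round(4))
```

```text
cover ears 0.07176249444481664 centre [ 0.50999761 -0.01888628  0.12773265] tool [ 5.00e-04 -1.30e-03  2.39e-02  1.00e+00] dir 95.37967823112243
dome ring tool [ 9.0e-04 -1.3e-03  7.9e-03  1.0e+00]
predicted +y case ear hole in crop [415.45508389 215.42022674] world of seen [0.50867998 0.01796751 0.062     ]
corner bolt [0.47566537 0.04590489 0.01982431] [0.47577539 0.04597048 0.0198118 ]
0.01 [ 0.001  -0.0019  0.    ]
0.02 [-0.0001 -0.      0.    ]
0.03 [-0.0013  0.0019 -0.    ]
0.04 [-0.0024  0.0038  0.    ]
0.05 [-0.0035  0.0057  0.    ]
0.062 [-0.0049  0.008   0.    ]
```

The camera agrees with itself to 0.1 mm between the two hand orientations. Correction in the tool frame: dx -0.8 mm, dy +2.1 mm. Then descend in steps.

```bash
python3 steer.py '[-0.0008, 0.0021, 0, 0, 0, 0, 0.015, 0, 0, 0, 0.015, 0, 0, 0, 0.007, 0, 0, 0, 0, 0]'|sed -n '2,4p'; python3 steer.py '[0, 0, 0, 0, 0, 0, 0, 0]' | sed -n '2,4p'
python3 - <<'E'
from h import *
i,K,T=grab("wrist"); Tt=Rt(); I=np.linalg.inv(Tt); print(Tt[:3,3])
hsv=cv2.cvtColor(i,cv2.COLOR_RGB2HSV); u,v=proj(K,T,Tt[:3,:3]@[.0365,-.0013,.0239]+Tt[:3,3]); print(u,v)
m=(i.max(2)<45).astype(np.uint8); m[:int(v)-18]=0;m[int(v)+18:]=0;m[:,:int(u)-18]=0;m[:,int(u)+18:]=0
n,l,s,c=cv2.connectedComponentsWithStats(m)
for k in range(1,n):
    if s[k,4]>20: P=onz(K,T,*c[k],Tt[2,3]-.0239); print(s[k],c[k],P,"cover centre est",P-.036*np.array([-.0955,.9954,0]))
E
```

```text
position: [0.5127, -0.0198, 0.1136]
ee_rot: [-0.002, 0.673, 0.74, -0.001]
contact_force: [-0.3, 0.1, -0.7]
position: [0.5145, -0.02, 0.1158]
ee_rot: [0.0, 0.673, 0.74, 0.0]
contact_force: [-0.3, 0.5, -0.1]
[ 0.51464885 -0.02006657  0.11602252]
283.90869889010247 190.4937936558419
[276 183  16  15 177] [283.39548023 190.18644068] [0.50971245 0.01624193 0.09212252] cover centre est [ 0.51315045 -0.01959247  0.09212252]
```

```bash
python3 steer.py '[0, -0.0006, 0.004, 0, 0, 0, 0.004, 0, 0, 0, 0, 0]'|sed -n '2,4p'; python3 steer.py '[0, 0, 0.003, 0, 0, 0, 0, 0]' | sed -n '2,4p'; python3 steer.py '[0, 0, 0.003, 0, 0, 0, 0, 0]' | sed -n '2,4p'
```

```text
position: [0.514, -0.0201, 0.1074]
ee_rot: [0.001, 0.673, 0.74, 0.0]
contact_force: [1.0, -0.3, 2.8]
position: [0.5139, -0.0201, 0.1045]
ee_rot: [0.001, 0.673, 0.74, 0.0]
contact_force: [-0.4, 0.7, 5.0]
position: [0.5139, -0.0201, 0.1017]
ee_rot: [0.001, 0.673, 0.74, 0.0]
contact_force: [-0.1, -0.2, 5.2]
```

```bash
python3 steer.py '[0, 0, 0.003, 0, 0, 0, 0, 0]' | sed -n '2,4p'; python3 steer.py '[0, 0, 0.002, 0, 0, 0, 0, 0, 0, 0, 0, 0]' | sed -n '2,5p'
```

```text
position: [0.514, -0.0201, 0.0988]
ee_rot: [0.001, 0.673, 0.74, 0.0]
contact_force: [-1.3, 0.1, 7.7]
position: [0.514, -0.0201, 0.0972]
ee_rot: [0.001, 0.673, 0.74, 0.0]
contact_force: [-0.5, -0.3, 8.1]
width: 0.039
```

```bash
python3 steer.py '[0, 0, 0.002, 0, 0, 0, 0, 0, 0, 0, 0, 0]' | sed -n '2,4p'; python3 steer.py '[0, 0, 0.002, 0, 0, 0, 0, 0, 0, 0, 0, 0]' | sed -n '2,4p'; python3 steer.py '[0, 0, 0.001, 0, 0, 0, 0, 0, 0, 0, 0, 0]' | sed -n '2,5p'
```

```text
position: [0.514, -0.0201, 0.0954]
ee_rot: [0.001, 0.673, 0.74, 0.0]
contact_force: [-0.3, 0.6, 7.8]
position: [0.514, -0.0201, 0.0935]
ee_rot: [0.001, 0.673, 0.74, 0.0]
contact_force: [-1.3, -0.6, 10.1]
position: [0.514, -0.0201, 0.0926]
ee_rot: [0.001, 0.673, 0.74, 0.0]
contact_force: [-0.6, -0.5, 10.5]
width: 0.0395
```

```bash
python3 steer.py '[0, 0, 0.001, 0, 0, 0, 0, 0, 0, 0, 0, 0]' | sed -n '2,4p'; python3 steer.py '[0, 0, 0.001, 0, 0, 0, 0, 0, 0, 0, 0, 0]' | sed -n '2,4p'; python3 -c "
from h import *
print(manip.get_state()['moment'])"
```

```text
position: [0.514, -0.0201, 0.0917]
ee_rot: [0.001, 0.673, 0.74, 0.0]
contact_force: [-0.9, -0.9, 11.0]
position: [0.514, -0.0201, 0.0908]
ee_rot: [0.001, 0.673, 0.74, 0.0]
contact_force: [-1.6, 0.4, 11.8]
[0.07177571 0.31052612 0.02875566]
```

Near home. Half-millimetre steps until the force rises sharply.

```bash
python3 steer.py '[0, 0, 0.0005, 0, 0, 0, 0, 0, 0, 0, 0, 0]' | sed -n '2,4p'; python3 steer.py '[0, 0, 0.0005, 0, 0, 0, 0, 0, 0, 0, 0, 0]' | sed -n '2,4p'; python3 -c "
from h import *
print(manip.get_state()['moment'])"
```

```text
position: [0.514, -0.0202, 0.0908]
ee_rot: [0.001, 0.673, 0.74, 0.001]
contact_force: [-2.6, 0.7, 14.7]
position: [0.5141, -0.0202, 0.0908]
ee_rot: [0.001, 0.672, 0.74, 0.001]
contact_force: [-3.0, 0.5, 18.5]
[0.04560194 0.61558902 0.02728159]
```

Contact with the rim is at TCP z 0.0908; I predicted 0.0909. I'll press a bit more and ease out the sideways force.

```bash
python3 steer.py '[0, -0.0004, 0.0008, 0, 0, 0, 0, 0, 0, 0, 0, 0]' | sed -n '2,4p'; python3 steer.py '[0, 0, 0.0006, 0, 0, 0, 0, 0, 0, 0, 0, 0, 0, 0, 0, 0, 0, 0, 0, 0]'
python3 - <<'E'
from h import *
print(manip.get_state()['moment'])
i,K,T=grab("wrist"); Tt=Rt(); I=np.linalg.inv(Tt); u,v=proj(K,T,Tt[:3,:3]@[.0365,-.0013,.0239]+Tt[:3,3])
for z,sg in((.067,1),(.067,-1)):
    u,v=proj(K,T,np.array([.5128,-.0196,.067])+sg*.036*np.array([-.0955,.9954,0]))
    m=(i.max(2)<45).astype(np.uint8); m[:int(v)-14]=0;m[int(v)+14:]=0;m[:,:int(u)-14]=0;m[:,int(u)+14:]=0
    n,l,s,c=cv2.connectedComponentsWithStats(m)
    for k in range(1,n):
        if s[k,4]>20: P=onz(K,T,*c[k],.067); print(sg,s[k],P)
E
```

```text
position: [0.514, -0.0201, 0.0908]
ee_rot: [0.002, 0.673, 0.74, 0.001]
contact_force: [-3.8, 1.2, 22.6]
clock: 18.12
position: [0.514, -0.0201, 0.0907]
ee_rot: [0.002, 0.672, 0.74, 0.001]
contact_force: [-4.9, 1.4, 27.1]
width: 0.039
gripper_force: 73.9
[0.14434431 1.0088174  0.00852987]
1 [276 183  16  15 178] [0.50922247 0.01611758 0.067     ]
-1 [278 348  13   9  93] [ 0.51639131 -0.05577621  0.067     ]
```

```bash
python3 steer.py '[0, -0.0006, 0, 0, 0, 0, 0, 0, 0, 0, 0, 0, 0, 0, 0, 0]' | sed -n '2,6p'
python3 - <<'E'
from h import *
print(manip.get_state()['moment'],Rt()[:3,2])
E
```

```text
position: [0.514, -0.0202, 0.0907]
ee_rot: [0.002, 0.673, 0.74, 0.001]
contact_force: [-3.7, 1.0, 26.3]
width: 0.0391
gripper_force: 73.8
[0.2552251  0.91426185 0.04906966] [ 4.86782341e-03 -6.55305742e-04 -9.99987937e-01]
```

```bash
python3 steer.py '[0, 0, 0, 0, 0, 0, 0, 0, 0, 0, 0, 0, 0, 0, 0, 0]' | sed -n '1,6p'; python3 -c "
from rig import manip, eyes
print(manip.sign_off())"
```

```text
clock: 18.83
position: [0.514, -0.0202, 0.0907]
ee_rot: [0.002, 0.673, 0.74, 0.001]
contact_force: [-3.6, 0.6, 25.9]
width: 0.0391
gripper_force: 73.8
the job is handed in; nothing more can be done
None
```

I handed the job in at 18.8 s: the filter is in the pocket on its spring, and the cover is held on the rim at about 26 N with its ears lined up to within 1 mm; I judged full rim contact from force and height, not from a picture.

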